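# Snap the rubber lid onto the grit jar and keep it pressed

## Task

Take the black rubber lid, the one with a grip fin on top, off the rod rack and turn it so that its beak lies over the pour lip of the frosted grit jar. Then push it down onto the jar's neck until it clicks and sits fully home, and go on pushing: finish with the fingers still on the lid, pressing it firmly down, not letting go. Keep the jar standing, and leave the malachite nodule, the two stones on the rack, the brush and the barrel cover lying where they are.

Things in the scene. Friction and masses are not known exactly. Their poses are not given: they have to be found in the camera images.
- lid_grip (a point): Centre of the lid's grip fin, an upright bar 44 mm long (along the lid's own x), 12 mm thick (y), 24 mm high; this point is half-way up it. The fin stands on the lid's flat disc, 62 mm across and 5 mm thick, whose top is 12 mm below this point. The lid's lower edge is 32 mm below this point. When the lid is fully home on the jar this point is 17 mm above jar_mouth.
- lid_beak (a point): Tip of the beak, a flat nose of the lid's disc: on its underside, 44 mm from the lid's axis along the lid's own +x, 17 mm below lid_grip.
- lid: The black rubber lid (loose, 0.08 kg, 44 mm high, lying fin up on the rack). Origin on its axis at the lower edge of its 15 mm deep skirt; x towards the beak, z up. Four sprung tongues of the skirt snap over a bead round the jar's neck: the push needed rises to some 5 to 12 N about 5 mm before home, then drops with a click. The skirt has one gap, under the beak.
- jar_mouth (a point): Centre of the jar's mouth, level with the top of its rim. The rim is 45 mm across and the neck widens downward to a 54 mm bead 9 mm below it. The lid's tongues first touch the neck about 8 mm above home. A lid turned wrong by more than about 18 degrees lands on the pour lip and does not go home.
- jar_lip (a point): Tip of the pour lip, a glass spout 7 to 11 mm wide that stands out from the rim along the jar's own +x to 44 mm from its axis, 1 mm below the rim's top.
- jar: The frosted glass jar (loose, 0.62 kg, full of grit, 74 mm across, 90 mm high to the rim) standing on the board; origin at the centre of its underside; x towards the pour lip, z up.
- rack: Drying rack (fixed) of 4 mm steel rods side by side, 200 by 158 mm, origin at the centre of its underside on the board; rods run along its x, their tops 40 mm above the origin. The lid and two stones lie on it.
- board: Fir board (fixed), 360 by 740 mm, 22 mm thick; origin at the centre of its underside on the table.
- nodule_center (a point): Malachite nodule, a lumpy stone about 70 by 68 mm and 42 mm high, loose on the board; bystander. Point at mid height.
- agate_center (a point): Tumbled agate, 28 mm across, 15 mm high, loose on the rack; bystander. Point at its centre.
- quartz_center (a point): Tumbled quartz, 24 mm across, 16 mm high, loose on the rack; bystander. Point at its centre.
- brush_grip (a point): Cleaning brush lying on the table beside the left (+y) end of the board; bystander. Point on its handle.
- barrel_cover_center (a point): Rubber cover of a tumbler barrel, a 96 mm disc with a steel stud, 36 mm high, lying on the table beside the right (-y) end of the board; bystander. Point near its centre.
Not all that is in view belongs to the job. Leave any orange look-alike of the lid alone. There is more than one size of the jar; the one meant has the size given above.

How it is judged:
By the outcome, as a careful person would: the job done as asked, in the order asked, and still so for the second after the job is handed in, while the arm keeps its last pose, push and grip.
It also fails if it takes over 45 s, if anything falls off the work surface, if the arm or the gripper's body presses on something with over 40 N, if the wrist force passes 120 N, or if a joint passes its speed limit or range.

## Robot

A 6-joint arm with a two-finger parallel gripper is mounted at the origin on the work surface. World frame = base frame: x ahead of the robot, y to its left, z up, the work surface at z = 0. Lengths are in mm, angles in rad, forces in N, time in s.
With the tool pointing down it reaches from about 275 to 1000 mm from the base axis. Payload 8.4 kg.
Tool frame: the origin (TCP) lies between the finger pads; the fingertips stand r.finger_overhang ahead of it and the grasp point (between the pads) is the TCP (r.finger_overhang is the distance from the TCP to the fingertips, in mm); z points along the fingers, y is the line along which they close (so a half turn about z gives the same grasp; the last joint's range is limited). The gripper opens to 85 mm and grips with 20 to 120 N. Pads are 22 mm wide; open, the fingers measure 114 mm over their backs; the gripper's body (76 mm by 85 mm) begins 54 mm behind the grasp point. The pads swing forward as they close: fully open they stand 13 mm farther back than shut.
Start: joints at [1.166, 0.353, 1.633, -0, 1.155, -0.002], TCP at [244.996, 574.983, 250.281] pointing down, gripper open.
Joint ranges: [-2.63, 2.63], [-0.92, 2.1], [0.06, 2.66], [-1.3, 4.44], [0, 2.69], [-3.02, 3.02]. Speed limits (rad/s): [2.22, 2.22, 2.79, 3.14, 3.14, 3.14].

## Interface

Orientations are given as [roll, pitch, yaw] about the fixed x, y, z axes, in that order (R = Rz(yaw) Ry(pitch) Rx(roll)).
In Python, from rig import r, cams, sign_off gives the robot as it stands.
- The arm moves only by the shell command python3 -m crank 'ROWS' [FORCE]. ROWS is JSON, a list of rows, each a list of 7 numbers: the shift along the tool's x, y, z in m, then the turn, a rotation vector about the tool's x, y, z in rad, then the closure, from 0 (fully open) to 1 (shut). In form: [[dx, dy, dz, ax, ay, az, gripper], ...]. A call has 1 to 5 rows; each row is the pose to reach, as a shift and turn from the pose commanded when the call began, along the tool's axes at that moment; what a row does not reach only later rows make up. A row lasts 1/10 s, in which the tool goes at most 50 mm and 8.59 degrees, less where a joint would pass 70% of its speed; a pose out of reach is approached as far as the arm can. A call with a gripper value outside its range is refused whole. The fingers move at their own pace and stop on an object; FORCE is the grip in N (left out, the last holds). Time passes only in rows, so rows that repeat a pose let the fingers close. It gives the time, the measured TCP pose, the force, the opening and the grip force at its end, in the units of the state.
- r.sense(): the state, without advancing time (a new reading comes with each control period).
- cams.grab_frame(name): name is "side" or "top"; returns a dict with "image" (480x640x3 uint8, red, green, blue), "fx", "fy", "cx", "cy" (pixels), "D" ([k1, k2, p1, p2, k3] as OpenCV has them; the pictures are not rectified), "position" and "orientation" of the camera in the world. Camera axes: x right, y down, z forward; pixel columns grow to the right and rows downward; lengths in mm; the calibration is good to about 2 mm. A picture is of the moment at which its call begins. There is no depth.
- sign_off(): hands the job in; it is judged then, once.
The state is a dict: "clock": time; "qpos": joint angles; "qvel": joint speeds; "joint_efforts": joint torques, N m; "eef_pos": TCP position; "tcp_rot": TCP orientation; "contact_force": force on the tool from outside, world axes, zero at the start; "wrist_torque": the same for the moment, N m; "opening": opening from 0.0 (shut) to 1.0 (fully open); "grasp_force": force on a finger pad.
Only numpy, scipy, OpenCV 4.12 (cv2) and the standard library are available. Lean on these libraries where they do the work, as an engineer would, in place of code of your own. Each camera call takes 0.05 s, during which the arm holds its last target. There are 200 camera calls.

## Working session

There is one attempt and no reset: what is moved stays moved. The work goes in short steps, Python scripts to look and compute and a shell command to move; the robot and the scene stay as the last step left them, time stands still between calls to the robot, and variables do not carry over. Pictures are saved under pics/ and viewed, at most 10 in all, crops included, and the job is handed in when it is done.

```bash
ls; mkdir -p pics; python3 - <<'E'
from rig import r,cams
import cv2
print(r.sense(), r.finger_overhang)
for n in("top","side"):
    f=cams.grab_frame(n); cv2.imwrite(f"pics/{n}0.png",f["image"][:,:,::-1])
    print({k:v for k,v in f.items() if k!="image"})
E
```

```text
pics
{'clock': 0.0, 'qpos': array([ 1.16558918e+00,  3.53673461e-01,  1.63409236e+00, -1.67100347e-05,
        1.15516924e+00, -2.38558597e-03]), 'qvel': array([ 0.00088077,  0.00114145,  0.00060043,  0.00024864, -0.00082064,
       -0.00033948]), 'joint_efforts': array([-1.37446295e-04, -6.05249763e+01, -3.42074847e+01, -1.01812143e-04,
        9.42165032e-03,  4.08831710e-06]), 'eef_pos': array([244.84169946, 574.59260119, 249.56371035]), 'tcp_rot': array([-3.14025021e+00,  1.20758595e-05,  2.73877786e+00]), 'contact_force': array([-0.56684711,  0.6946108 ,  0.56781832]), 'wrist_torque': array([ 0.04326783, -0.02028889, -0.00723103]), 'grasp_force': 0.0, 'opening': 1.0006101158007754} 19.0
{'fx': 505.47381877311176, 'fy': 505.47381877311176, 'cx': 326.1989365233652, 'cy': 244.97168030848684, 'D': array([-0.02069734,  0.        ,  0.        ,  0.        ,  0.        ]), 'position': array([ 406.32090841,   15.34235334, 1270.31173531]), 'orientation': array([-3.07359469, -0.02260303, -1.54753279])}
{'fx': 574.8489767451956, 'fy': 574.8489767451956, 'cx': 310.48807462318854, 'cy': 225.4078716748973, 'D': array([-0.14920248,  0.        ,  0.        ,  0.        ,  0.        ]), 'position': array([   1.21425428, -798.57149522,  827.644651  ]), 'orientation': array([-2.2439633, -0.0060982, -0.5250791])}
```

View pics/top0.png

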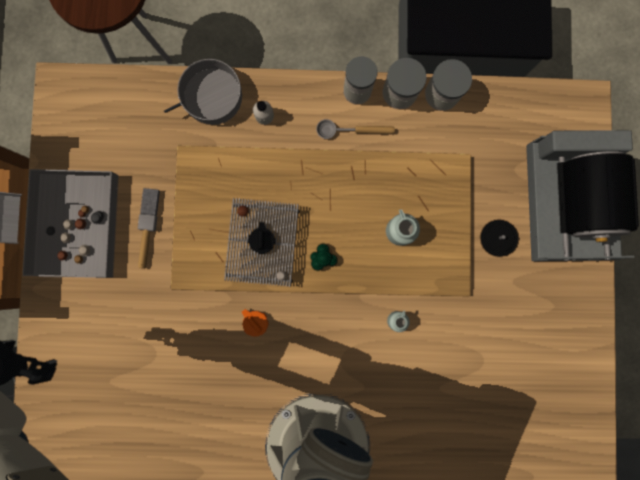

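View pics/side0.png

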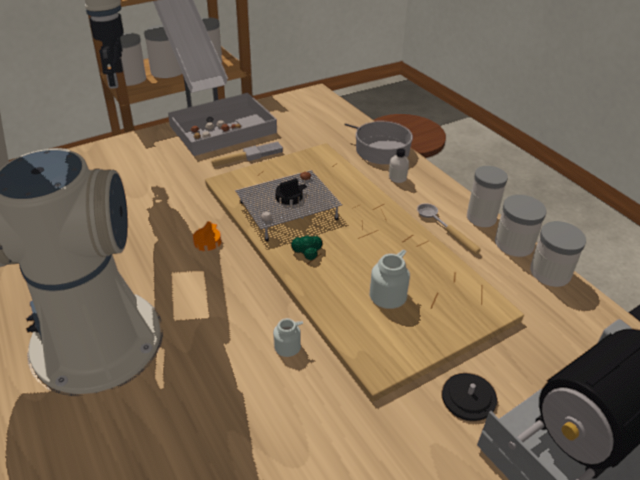

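The top view shows the black lid at about (262,238) on the rack, the jar at (403,230) and a smaller jar at (398,320). In the side view the lid is at (290,190) and the jar at (390,280). I'll enlarge both.

```bash
python3 - <<'E'
import cv2,numpy as np
t=cv2.imread("pics/top0.png");s=cv2.imread("pics/side0.png")
def c(i,u,v,w=40,h=30): return cv2.resize(i[v-h:v+h,u-w:u+w],(400,300),interpolation=cv2.INTER_CUBIC)
m=np.vstack([np.hstack([c(t,262,238),c(t,403,228)]),np.hstack([c(s,290,190),c(s,392,270,60,45)])])
cv2.imwrite("pics/crop0.png",np.clip(m*1.0*1.6,0,255).astype(np.uint8))
E
```

```text
(no output)
```

View pics/crop0.png

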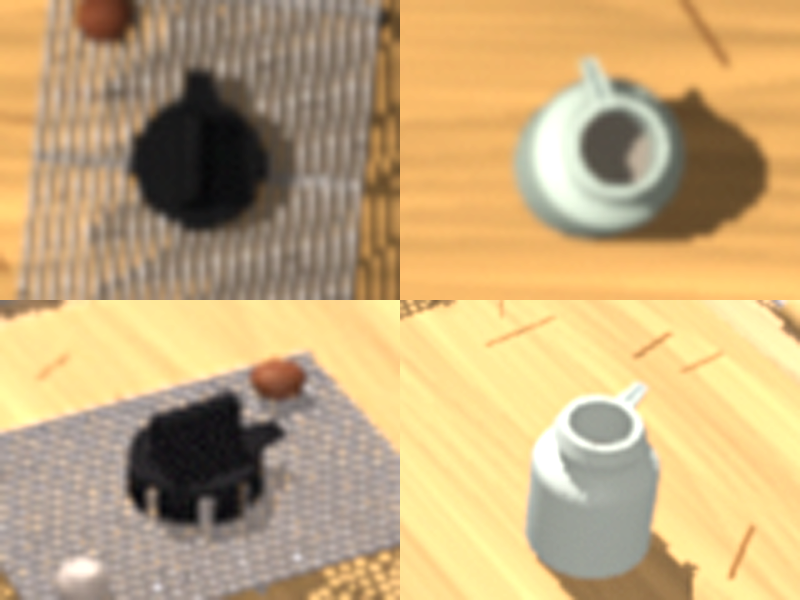

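The lid's beak points up in the top image (disc at px 262,240; beak tip at 262,222). The jar mouth is at about (407,227) in the top view and (391.7,261.9) in the side view. The lip tip is at (400.6,209.6) top and (403.7,251) side.

```bash
cat > h.py <<'E'
import cv2,numpy as np
from scipy.spatial.transform import Rotation as R
from scipy.optimize import least_squares
def ray(f,p):
    K=np.array([[f["fx"],0,f["cx"]],[0,f["fy"],f["cy"]],[0,0,1]])
    q=cv2.undistortPoints(np.array(p,float).reshape(-1,1,2),K,f["D"]).reshape(-1,2)
    d=np.c_[q,np.ones(len(q))]@R.from_euler("xyz",f["orientation"]).as_matrix().T
    return np.array(f["position"]),d/np.linalg.norm(d,axis=1)[:,None]
def plane(f,p,z):
    o,d=ray(f,p); return o+d*((z-o[2])/d[:,2])[:,None]
def tri(f,p,g,q):
    A=b=0
    for o,d in(ray(f,[p]),ray(g,[q])):
        M=np.eye(3)-np.outer(d[0],d[0]); A=A+M; b=b+M@o
    x=np.linalg.solve(A,b); o,d=ray(f,[p]); o2,d2=ray(g,[q]); n=np.cross(d[0],d2[0])
    return x.round(1),round(float(abs((o2-o)@n/np.linalg.norm(n))),1)
def circ(P,rad=None):
    P=P[:,:2];c0=P.mean(0)
    s=least_squares(lambda x:np.hypot(*(P-x[:2]).T)-x[2],[*c0,30],loss="soft_l1"); return s.x
E
python3 - <<'E'
from h import *; from rig import cams
t=cams.grab_frame("top");s=cams.grab_frame("side")
print("mouth",tri(t,(407,227),s,(391.65,261.85)),plane(t,[(407,227)],112),plane(s,[(391.65,261.85)],112))
print("lip",tri(t,(400.6,209.6),s,(403.65,251.05)),plane(t,[(400.6,209.6)],111),plane(s,[(403.65,251.05)],111))
g=t["image"].max(2); roi=np.zeros_like(g); roi[208:268,232:292]=1
m=((g<28)&(roi>0)).astype(np.uint8)
n,l,st,ce=cv2.connectedComponentsWithStats(m); k=1+st[1:,4].argmax(); print(st[k],ce[k])
c=max(cv2.findContours((l==k).astype(np.uint8),0,1)[0],key=len).reshape(-1,2)
P=plane(t,c,80)
b=P[:,0]<P[:,0].max()-22; x=circ(P[b]); print("disc",x)
far=P[P[:,0]>P[:,0].max()-4]; print("beak",far.mean(0),"minx",P[:,:2].min(0),P[:,:2].max(0))
# rim: interior dark + ring
gs=cv2.cvtColor(t["image"],cv2.COLOR_RGB2GRAY); 
print(gs[227,395:422]); print(gs[212:242,407])
gs=cv2.cvtColor(s["image"],cv2.COLOR_RGB2GRAY); print("lid side")
m=(s["image"].max(2)<28).astype(np.uint8); m[:165]=0;m[225:]=0;m[:,:260]=0;m[:,330:]=0
n,l,st,ce=cv2.connectedComponentsWithStats(m);k=1+st[1:,4].argmax(); print(st[k],ce[k])
# fin top corners in side crop: (150,445)/(240,397)->px
for q in[(150,440),(238,397)]: print(plane(s,[(q[0]/5+249.6,(q[1]-300)/5+159.6)],106))
print("beak side",tri(t,(261.6,222),s,(285/5+249.6,134/5+159.6)))
E
```

```text
mouth (array([ 531.3, -194.2,  113.3]), 1.6) [[ 532.09682408 -194.89042811  112.        ]] [[ 531.51131126 -192.79588061  112.        ]]
lip (array([ 571.4, -179.1,  111.1]), 2.1) [[ 572.37456743 -179.67215301  111.        ]] [[ 570.43205377 -178.6365741   111.        ]]
[249 223  26  31 517] [261.64990329 239.42553191]
disc [495.746352   142.57139014  28.53819632]
beak [535.42939162 144.31794807  80.        ] minx [465.28117524 113.43717122] [536.31080192 172.5893103 ]
[159 156 152 127  78  53  50  50  50  49  50  50  51  59  81 103 111 112
 116 128 138 120  79  62  57  53  52]
[119 100  75  67  86 114 125 102  68  53  50  50  50  50  50  51  54  56
  55  54  51  52  71 113 130 112  96 108 121 121]
lid side
[276 180  30  24 449] [289.52115813 191.5077951 ]
[[466.47748696 131.0705691  106.        ]]
[[516.45065781 141.46631849 106.        ]]
beak side (array([540.4, 143.9,  76.1]), 3.1)
```

```bash
cat > go.py <<'E'
import sys,numpy as np
from scipy.spatial.transform import Rotation as R
from rig import r
# usage: go.py x y z yawdeg -> shift (m) and turn in tool axes; tool pointing down
x,y,z,w=map(float,sys.argv[1:5]); s=r.sense()
T=R.from_euler("xyz",s["tcp_rot"]); G=R.from_euler("xyz",[np.pi,0,np.radians(w)])
print("d",((T.inv().apply(np.array([x,y,z])-s["eef_pos"]))/1000).round(4),"rot",(T.inv()*G).as_rotvec().round(4))
print(s["clock"],s["eef_pos"].round(1),np.degrees(s["tcp_rot"]).round(1),"F",s["contact_force"].round(1),"op",round(s["opening"],3),"g",round(s["grasp_force"],1),"q",s["qpos"].round(2))
E
python3 go.py 496.5 143 220 183
python3 -m crank '[[-0.40,-0.30,0.03,0,0,-0.45,0],[-0.40,-0.30,0.03,0,0,-0.45,0],[-0.40,-0.30,0.03,0,0,-0.45,0],[-0.40,-0.30,0.03,0,0,-0.45,0],[-0.40,-0.30,0.03,0,0,-0.45,0]]'
python3 go.py 496.5 143 220 183
```

```text
d [-0.4007 -0.2985  0.0301] rot [-8.000e-04 -2.000e-04 -4.552e-01]
0.2 [244.9 574.7 249.9] [-180.     0.   156.9] F [-0.3  0.3  0.3] op 0.995 g 0.0 q [ 1.17  0.35  1.63 -0.    1.16 -0.  ]
clock: 0.7
eef_pos: [369.1, 359.8, 235.4]
tcp_rot: [3.142, 0.0, -3.093]
contact_force: [1.8, 0.1, 0.4]
opening: 1.004
grasp_force: 0.0
d [-0.1168 -0.2227  0.0154] rot [ 0.      0.0002 -0.004 ]
0.7 [369.1 359.8 235.4] [ 180.     0.  -177.2] F [1.8 0.1 0.4] op 1.004 g 0.0 q [ 0.77  0.2   1.88 -0.    1.06 -0.85]
```

```bash
python3 -m crank '[[-0.10,-0.20,0.015,0,0,0,0.2],[-0.10,-0.20,0.015,0,0,0,0.2],[-0.10,-0.20,0.015,0,0,0,0.2],[-0.10,-0.20,0.015,0,0,0,0.2],[-0.10,-0.20,0.015,0,0,0,0.2]]' 
python3 -m crank '[[0,0,0,0,0,0,0.2],[0,0,0,0,0,0,0.2]]' >/dev/null
python3 go.py 496.5 143 165 183
```

```text
clock: 1.2
eef_pos: [479.1, 163.3, 220.3]
tcp_rot: [-3.141, 0.0, -3.096]
contact_force: [0.4, -0.1, -0.1]
opening: 0.797
grasp_force: 0.0
d [-0.0176 -0.0241  0.0553] rot [ 0.0002 -0.0006 -0.0068]
1.4 [477.8 166.2 220.3] [ 180.    -0.  -177.4] F [ 0.2 -0.4 -0.1] op 0.799 g 0.0 q [ 0.33  0.2   1.91  0.    1.03 -1.28]
```

```bash
python3 -m crank '[[-0.018,-0.024,0.05,0,0,-0.007,0.2],[-0.018,-0.024,0.085,0,0,-0.007,0.2],[-0.018,-0.024,0.085,0,0,-0.007,0.2],[-0.018,-0.024,0.085,0,0,-0.007,0.2]]' >/dev/null
python3 go.py 496.5 143 104 183
python3 - <<'E'
from h import *; from rig import cams
a=cams.grab_frame("top")["image"][170:290,180:340,::-1];b=cams.grab_frame("side")["image"][125:245,210:370,::-1]
m=np.hstack([cv2.resize(i,(400,300),interpolation=cv2.INTER_CUBIC) for i in(a,b)])
cv2.imwrite("pics/pre.png",np.clip(m*1.6,0,255).astype(np.uint8))
E
```

```text
d [-0.0003 -0.0013  0.0317] rot [-0.0002 -0.002   0.0028]
1.8 [496.2 144.3 135.7] [-1.800e+02 -1.000e-01 -1.768e+02] F [-0.2  1.8  0.3] op 0.8 g 0.0 q [ 0.28  0.33  1.96  0.    0.85 -1.35]
```

View pics/pre.png

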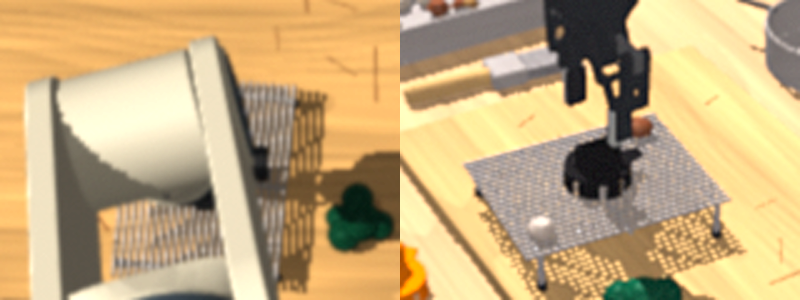

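The gripper sits over the fin in the side view: the fingertips straddle it at crop (575,105) and (622,140), with the fin at (600,155). Next I descend and close.

```bash
python3 -m crank '[[0,-0.001,0.03,0,0,0,0.3],[0,-0.001,0.03,0,0,0,0.3],[0,-0.001,0.03,0,0,0,0.6],[0,-0.001,0.03,0,0,0,0.8],[0,-0.001,0.03,0,0,0,1]]' 60
python3 -m crank '[[0,0,0,0,0,0,1],[0,0,0,0,0,0,1],[0,0,0,0,0,0,1],[0,0,0,0,0,0,1],[0,0,0,0,0,0,1]]' 60
python3 go.py 496.5 143 165 183
```

```text
clock: 2.4
eef_pos: [497.8, 142.7, 106.9]
tcp_rot: [3.141, 0.002, -3.087]
contact_force: [-0.4, 0.0, 0.4]
opening: 0.191
grasp_force: 0.7
clock: 2.9
eef_pos: [497.9, 142.7, 106.6]
tcp_rot: [3.141, 0.002, -3.088]
contact_force: [-1.0, 1.3, 8.3]
opening: 0.125
grasp_force: 61.5
d [ 0.0013  0.0004 -0.0584] rot [0.0006 0.0018 0.0017]
2.9 [497.9 142.7 106.6] [ 1.800e+02  1.000e-01 -1.769e+02] F [-1.   1.3  8.3] op 0.125 g 61.5 q [ 0.28  0.38  1.98  0.    0.78 -1.35]
```

```bash
python3 -m crank '[[0,0,-0.03,0,0,0,1],[0,0,-0.07,0,0,0,1],[0,0,-0.1,0,0,0,1],[0,0,-0.1,0,0,0,1]]' 80
python3 go.py 531.7 -194 205 200.6
```

```text
clock: 3.3
eef_pos: [499.5, 142.9, 209.8]
tcp_rot: [3.14, 0.007, -3.087]
contact_force: [-0.4, -0.3, -0.6]
opening: 0.118
grasp_force: 81.3
d [-0.0139 -0.3382  0.0045] rot [ 3.000e-04  7.200e-03 -3.054e-01]
3.3 [499.5 142.9 209.8] [ 179.9    0.4 -176.9] F [-0.4 -0.3 -0.6] op 0.118 g 81.3 q [ 0.28  0.23  1.9  -0.    1.   -1.35]
```

```bash
python3 -m crank '[[0,-0.04,0,0,0,-0.05,1],[-0.003,-0.08,0,0,0,-0.1,1],[-0.006,-0.12,0,0,0,-0.15,1],[-0.008,-0.16,0,0,0,-0.2,1],[-0.01,-0.2,0,0,0,-0.25,1]]' >/dev/null
python3 -m crank '[[0,0,0,0,0,0,1]]' >/dev/null
python3 go.py 531.7 -194 190 200.6
```

```text
d [ 0.0265 -0.1313  0.0151] rot [-0.0012 -0.0007 -0.057 ]
3.9 [517.9 -60.7 205. ] [-179.9   -0.  -162.7] F [ 0.3  0.1 -0.2] op 0.117 g 81.3 q [-0.12  0.24  1.9  -0.    1.   -1.99]
```

```bash
python3 -m crank '[[0.008,-0.04,0,0,0,-0.02,1],[0.016,-0.08,0,0,0,-0.04,1],[0.026,-0.12,0.01,0,0,-0.057,1],[0.0265,-0.1313,0.015,0,0,-0.057,1],[0.0265,-0.1313,0.015,0,0,-0.057,1]]' >/dev/null
python3 -m crank '[[0,0,0,0,0,0,1],[0,0,0,0,0,0,1]]' >/dev/null
python3 go.py 531.7 -194 175 200.6
python3 - <<'E'
from h import *; from rig import cams
a=cams.grab_frame("top")["image"][170:290,320:480,::-1];b=cams.grab_frame("side")["image"][180:300,310:470,::-1]
m=np.vstack([cv2.resize(i,(800,600),interpolation=cv2.INTER_CUBIC)[:,:] for i in(b,)])
cv2.imwrite("pics/a1.png",np.clip(m*1.6,0,255).astype(np.uint8))
cv2.imwrite("pics/a1t.png",np.clip(cv2.resize(a,(640,480))*1.6,0,255).astype(np.uint8))
E
```

```text
d [ 0.0021 -0.005   0.0155] rot [ 0.0006 -0.0001  0.0026]
4.6 [ 531.8 -188.6  190.5] [ 180.    -0.  -159.3] F [0.1 0.5 0.2] op 0.114 g 81.3 q [-0.34  0.33  1.82  0.    1.   -2.28]
```

View pics/a1.png

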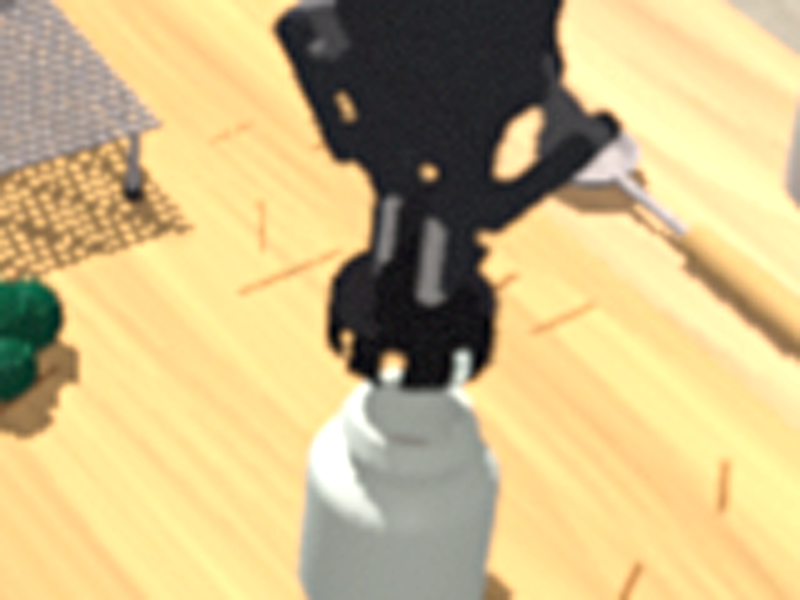

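View pics/a1t.png

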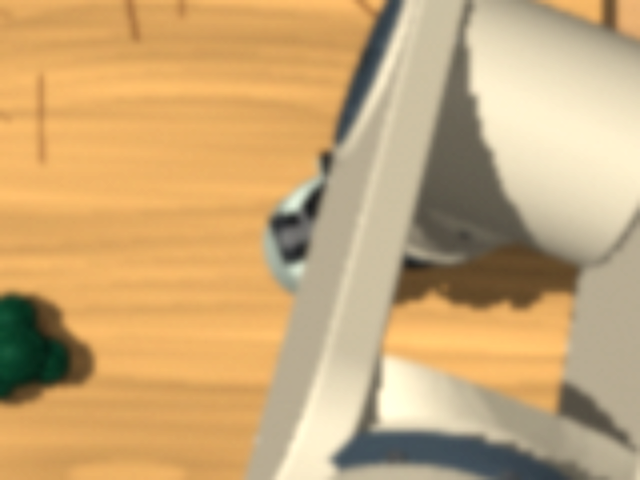

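In the side view the lid hangs above the mouth: disc edges at u≈375.2 and 409.0 (centre ≈392.1), with the beak hidden behind. The top view is mostly blocked by the arm, with the beak visible at crop (325,160). I'll check the lid's offset along the fin against a projection.

```bash
python3 - <<'E'
from h import *; from rig import cams,r
s=cams.grab_frame("side"); st=r.sense(); t=cams.grab_frame("top")
def proj(f,P):
    M=R.from_euler("xyz",f["orientation"]).inv(); K=np.array([[f["fx"],0,f["cx"]],[0,f["fy"],f["cy"]],[0,0,1]])
    return cv2.projectPoints(M.apply(np.atleast_2d(P)-f["position"]),np.zeros(3),np.zeros(3),K,f["D"])[0].reshape(-1,2)
p=st["eef_pos"]; a=np.radians(20.6); ex=np.array([np.cos(a),np.sin(a),0]); th=np.linspace(0,6.28,200)
for o in(-4,-2,0,2,4):
    c=p+ex*o-[0,0,27]; ring=np.c_[31*np.cos(th),31*np.sin(th),0*th]+c
    q=proj(s,ring); print(o,"disc u",q[:,0].min().round(1),q[:,0].max().round(1),"beak top px",proj(t,c+ex*44).round(1))
m=[531.7,-194,112]; ring=np.c_[22.5*np.cos(th),22.5*np.sin(th),0*th]+m; q=proj(s,ring); print("rim pred",q.min(0),q.max(0))
g=s["image"].max(2); 
for v in(236,240,244): print(v,g[v,368:416])
print(g[205:210,:][:,398:406] if 0 else t["image"].max(2)[200:216,396:406])
E
```

```text
-4 disc u 375.0 409.4 beak top px [[402.5 207.5]]
-2 disc u 375.6 410.0 beak top px [[402.1 206.7]]
0 disc u 376.2 410.5 beak top px [[401.8 205.8]]
2 disc u 376.8 411.1 beak top px [[401.5 205. ]]
4 disc u 377.5 411.7 beak top px [[401.2 204.1]]
rim pred [380.01165949 254.1743902 ] [404.22545219 270.47382463]
236 [183 182 177 173 172 175 180 170  97  22  25  24  26  27  24  26  24  20
  17  13  14  14  13  16  19  42  73  83  82  68  37  24  24  25  25  21
  23  25  23  63 125 152 148 152 168 179 183 184]
240 [179 180 180 182 182 183 173 124  52  20  25  28  24  24  29  25  24  15
  11  13  14  15  14  12  17  25  43  59  68  59  41  20  15  15  12  13
  14  15  23  23  38  93 145 167 169 172 178 183]
244 [183 183 181 180 180 181 171 104  26  16  22  27  24  25  27  24  22  18
  13  13  15  15  15  14  13  12  15  17  13  14  14  16  14  14  15  14
  14  13  12  13  54 122 161 171 173 172 171 170]
[[138 137 137 136 136 135 133 119  88  51]
 [141 141 140 139 139 138 135 117  79  47]
 [142 142 141 141 140 140 135 113  69  47]
 [139 139 139 138 139 138 133 109  63  49]
 [140 139 138 138 138 138 131 104  61  57]
 [142 142 142 141 140 139 130 105  71  77]
 [141 142 141 139 136 132 122 101  90 102]
 [141 141 140 132 118 105  94  93 105 118]
 [141 142 139 123  90  62  59  84 110 120]
 [145 144 139 117  72  36  44  78 106 115]
 [146 146 141 120  75  37  48  81 100 107]
 [148 147 144 126  87  46  62  94 105 107]
 [149 149 145 132  99  58  73 105 113 113]
 [148 145 139 128 105  68  81 107 114 115]
 [140 133 126 117 101  75  91 110 115 115]
 [130 124 120 109  86  77 100 113 115 115]]
```

The lid axis sits about 3 mm behind the TCP along the fin. The target TCP is therefore about (534,-193), and home should be near TCP z 141.5.

```bash
python3 go.py 534.2 -193 162 200.6; python3 -m crank '[[0,-0.005,0.01,0,0,0,1],[0,-0.005,0.02,0,0,0,1],[0,-0.005,0.0285,0,0,0,1],[0,-0.005,0.0285,0,0,0,1],[0,-0.005,0.0285,0,0,0,1]]' 110 >/dev/null
python3 go.py 534.2 -193 155 200.6
```

```text
d [-0.0006 -0.0044  0.0288] rot [-0.0002  0.0003  0.0028]
4.8 [ 532.1 -189.1  190.8] [-180.     0.  -159.2] F [ 0.1  0.2 -1.4] op 0.115 g 81.3 q [-0.34  0.33  1.82  0.    1.   -2.28]
d [-0.0013  0.0012  0.0064] rot [ 0.0008 -0.0009  0.0015]
5.3 [ 533.4 -194.6  161.4] [ 1.800e+02 -1.000e-01 -1.593e+02] F [ 0.8 -0.2 -1.2] op 0.107 g 111.4 q [-0.35  0.37  1.84 -0.    0.94 -2.28]
```

```bash
python3 -m crank '[[-0.001,0.001,0.003,0,0,0,1],[-0.001,0.001,0.006,0,0,0,1],[-0.001,0.001,0.008,0,0,0,1],[-0.001,0.001,0.008,0,0,0,1]]' >/dev/null
python3 go.py 534.2 -193 150 200.6
python3 -m crank '[[0,0,0.002,0,0,0,1],[0,0,0.004,0,0,0,1],[0,0,0.004,0,0,0,1]]' >/dev/null
python3 go.py 534.2 -193 146 200.6
python3 - <<'E'
from h import *; from rig import cams
b=cams.grab_frame("side")["image"][200:320,310:470,::-1]
cv2.imwrite("pics/b1.png",np.clip(cv2.resize(b,(640,480),interpolation=cv2.INTER_CUBIC)*1.6,0,255).astype(np.uint8))
E
```

```text
d [-0.0002  0.0003  0.0037] rot [ 0.0002 -0.0003  0.0017]
5.7 [ 534.1 -193.3  153.7] [ 180.    -0.  -159.3] F [-0.6  0.1 -0.4] op 0.106 g 111.4 q [-0.35  0.38  1.84 -0.    0.92 -2.28]
d [0.0001 0.0003 0.0039] rot [0.0003 0.0003 0.0015]
6.0 [ 534.4 -193.2  149.9] [ 180.     0.  -159.3] F [0.3 2.4 0.3] op 0.112 g 111.9 q [-0.35  0.38  1.84  0.    0.92 -2.28]
```

View pics/b1.png

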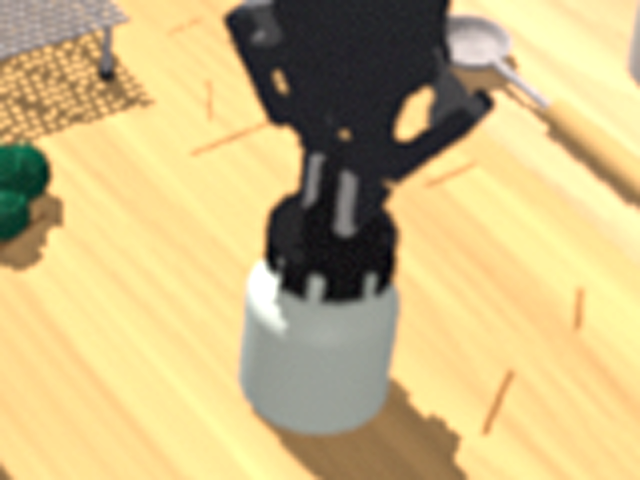

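The skirt is around the neck: lid centre at crop u≈331, in line with the jar's leaning axis. I continue in small steps.

```bash
for i in 1 ; do python3 -m crank '[[0,0,0.001,0,0,0,1],[0,0,0.002,0,0,0,1],[0,0,0.002,0,0,0,1]]'; python3 -m crank '[[0,0,0.001,0,0,0,1],[0,0,0.002,0,0,0,1],[0,0,0.002,0,0,0,1]]';python3 -m crank '[[0,0,0.001,0,0,0,1],[0,0,0.002,0,0,0,1],[0,0,0.002,0,0,0,1]]'; done
```

```text
clock: 6.35
eef_pos: [534.7, -193.3, 148.2]
tcp_rot: [-3.141, 0.001, -2.78]
contact_force: [1.9, 3.4, 1.7]
opening: 0.111
grasp_force: 112.3
clock: 6.65
eef_pos: [534.2, -193.5, 145.7]
tcp_rot: [-3.141, -0.0, -2.78]
contact_force: [1.1, 0.3, -1.7]
opening: 0.112
grasp_force: 111.6
clock: 6.95
eef_pos: [533.6, -193.3, 143.4]
tcp_rot: [3.141, -0.001, -2.78]
contact_force: [1.1, 0.5, -4.3]
opening: 0.104
grasp_force: 111.3
```

```bash
python3 -m crank '[[0,0,0.001,0,0,0,1],[0,0,0.001,0,0,0,1]]'; python3 -m crank '[[0,0,0.001,0,0,0,1],[0,0,0.001,0,0,0,1]]';python3 -m crank '[[0,0,0.001,0,0,0,1],[0,0,0.001,0,0,0,1]]'
```

```text
clock: 7.15
eef_pos: [533.9, -193.3, 142.7]
tcp_rot: [3.141, -0.001, -2.78]
contact_force: [0.1, 0.9, -2.4]
opening: 0.11
grasp_force: 111.5
clock: 7.35
eef_pos: [534.3, -193.5, 142.5]
tcp_rot: [-3.141, -0.0, -2.78]
contact_force: [-2.4, 2.4, 3.0]
opening: 0.108
grasp_force: 112.6
clock: 7.55
eef_pos: [534.8, -193.6, 142.4]
tcp_rot: [-3.141, 0.001, -2.78]
contact_force: [-3.1, 2.3, 12.6]
opening: 0.109
grasp_force: 113.5
```

```bash
python3 -m crank '[[0,0,0.001,0,0,0,1],[0,0,0.001,0,0,0,1],[0,0,0.001,0,0,0,1]]'; python3 -m crank '[[0,0,0.0005,0,0,0,1],[0,0,0.0005,0,0,0,1],[0,0,0.0005,0,0,0,1]]'
python3 - <<'E'
from h import *; from rig import cams
b=cams.grab_frame("side")["image"][200:320,310:470,::-1]
a=cams.grab_frame("top")["image"][180:260,360:440,::-1]
m=np.hstack([cv2.resize(b,(480,360),interpolation=cv2.INTER_CUBIC),cv2.resize(a,(320,360),interpolation=cv2.INTER_CUBIC)])
cv2.imwrite("pics/b2.png",np.clip(m*1.6,0,255).astype(np.uint8))
E
```

```text
clock: 7.85
eef_pos: [535.1, -193.7, 142.4]
tcp_rot: [-3.14, 0.002, -2.78]
contact_force: [-5.2, 2.4, 21.8]
opening: 0.11
grasp_force: 114.8
clock: 8.15
eef_pos: [535.2, -193.7, 142.4]
tcp_rot: [-3.14, 0.002, -2.78]
contact_force: [-7.8, 4.4, 26.5]
opening: 0.105
grasp_force: 115.6
```

View pics/b2.png

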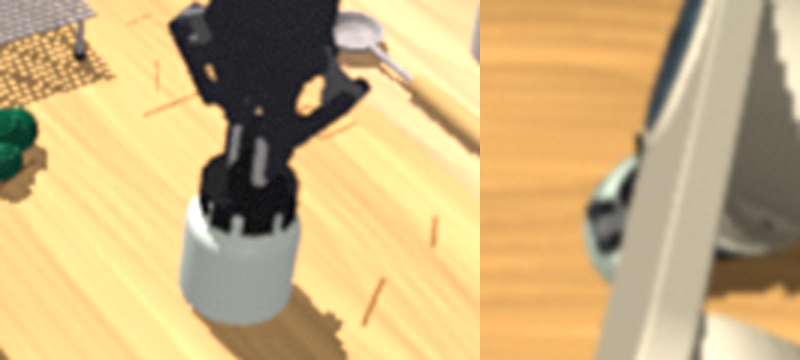

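The lid is seated level and upright on the neck, and the beak covers the lip (right panel, about (640,145)). It hit a hard stop at z 142.4, about 1 mm above the predicted home height, with 26 N of push. The force dipped before that, which fits the click.

```bash
python3 -m crank '[[0,0,0,0,0,0,1],[0,0,0,0,0,0,1],[0,0,0,0,0,0,1],[0,0,0,0,0,0,1],[0,0,0,0,0,0,1]]' && python3 -c "
from rig import sign_off; print(sign_off())"
```

```text
clock: 8.75
eef_pos: [535.2, -193.7, 142.4]
tcp_rot: [-3.14, 0.002, -2.78]
contact_force: [-8.0, 3.7, 27.0]
opening: 0.11
grasp_force: 115.6
the job is handed in; nothing more can be done
None
```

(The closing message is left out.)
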